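# Load the photometer's check filter

## Robot

A 6-joint arm with a two-finger parallel gripper is mounted at the origin on the work surface. World frame = base frame: x ahead of the robot, y to its left, z up, the work surface at z = 0. Lengths are in m, angles in rad, forces in N, time in s.
With the tool pointing down it reaches from about 0.325 to 0.75 m from the base axis. Payload 7.6 kg.
Tool frame: the origin (TCP) lies midway between the tips of the shut fingers; the grasp point (between the pads) lies 19 mm behind it; z points along the fingers, y is the line along which they close (so a half turn about z gives the same grasp; the last joint's range is limited). The gripper opens to 85 mm and grips with 20 to 120 N. Pads are 22 mm wide; open, the fingers measure 114 mm over their backs; the gripper's body (76 mm by 85 mm) begins 54 mm behind the grasp point. The pads swing forward as they close: fully open they stand 13 mm farther back than shut.
Start: joints at [1.062, 0.052, 1.401, -0, 1.689, -0.07], TCP at [0.223, 0.475, 0.231] pointing down, gripper open.
Joint ranges: [-2.9, 2.9], [-0.91, 2.17], [0.12, 2.37], [-1.06, 4.2], [0.26, 2.73], [-2.93, 2.93]. Speed limits (rad/s): [2.57, 2.57, 3.01, 3.14, 3.14, 3.14].

## Interface

Orientations are given as a unit quaternion [x, y, z, w].
In Python, from bench import bot gives the robot as it stands.
- The arm moves only by the tool apply_moves, never from a script. Its argument "increments" is a list that holds one entry, the list of rows, each a list of 7 numbers: the shift along the tool's x, y, z in mm, then the turn, a rotation vector about the tool's x, y, z in rad, then the opening, from 0 (shut) to 1 (fully open). In form: [[[tx, ty, tz, rx, ry, rz, grip], ...]]. A call has 1 to 20 rows; each row shifts and turns the commanded pose from where the row before left it, along the tool's axes as they then stand; what a row does not reach is not made up. A row lasts 1/8 s, in which the tool goes at most 62.5 mm and 10.7 degrees, less where a joint would pass 70% of its speed; a pose out of reach is approached as far as the arm can. A call with a gripper value outside its range is refused whole. The fingers move at their own pace and stop on an object; the grip force is fixed at half the most. Time passes only in rows, so rows that do not move let the fingers close. It gives the time, the measured TCP pose, the force, the opening and the grip force at its end, in the units of the state.
- bot.observe(): the state, without advancing time (a new reading comes with each control period).
- bot.read_camera(name): name is "side" or "top"; returns (picture, depth): 420x560x3 uint8, blue, green, red; 420x560 float32, m along the optical axis (not along the pixel's ray), 0 where there is no reading.
- bot.calibration(name): a dict with "K" (3x3 intrinsics, pixels), "k1" (the pictures are not rectified: a ray, as slopes to the right and down, at radius r is drawn at 1 + k1 r^2 times it, then the intrinsics apply), "cam_to_world" (4x4, takes a point from camera to world coordinates). Camera axes: x right, y up, looking along -z (the intrinsics and any distortion apply to the point x, -y, -z); pixel columns grow to the right and rows downward; lengths in m; the calibration is good to about 2 mm. A picture is of the moment at which its call begins. calibration takes no time and is no camera call.
- bot.sign_off(): hands the job in; it is judged then, once.
Trained networks look in the newest picture that a camera, given by its name, has taken for a name from the list of things; names that differ only in an ending like _2 or _b are one class to them, and where a whole thing is asked for, a point or a joint stands for the part that bears it (a point fixed in the world has none). Each returns a list of dicts, best first, with "score" (0 to 1); they miss things now and then, are a little off and sometimes report something else, mostly with a low value. They report only what shows in the picture. A call takes as long as a camera call. They do not tell look-alikes from the thing itself.
- bot.cut_out(target, camera): "pixels" (420x560 bool, what is visible of it).
- bot.landmark_of(target, camera): "position" ([x, y, z] in m, in the coordinates of the camera as it stood for that picture, good to about 4 mm: a listed point, or the origin of a listed thing).
The state is a dict: "clock": time; "q": joint angles; "qd": joint speeds; "tau": joint torques, N m; "position": TCP position; "tcp_rot": TCP orientation; "wrist_force": force on the tool from outside, world axes, zero at the start; "wrist_torque": the same for the moment, N m; "opening": opening from 0.0 (shut) to 1.0 (fully open); "finger_force": force on a finger pad.
Only numpy, scipy, OpenCV 4.12 (cv2) and the standard library are available. Lean on these libraries where they do the work, as an engineer would, in place of code of your own. Each camera call takes 0.05 s, during which the arm holds its last target. There are 200 camera calls.

## Task

Take the check filter with the blue cap from its storage block and push it gently into the photometer's cell holder, past the sprung ball, until it clicks and its cap sits fully home on the holder. Then close the hood over it, and leave everything else where it is.

Things in the scene. Friction and masses are not known exactly. Their poses are not given: they have to be found in the camera images.
- filter_blue: the check filter to load: dark metal frame 12.5 mm square, 34 mm tall, under a solid blue cap 24 mm square, 22 mm tall: 56 mm in all, 45 to 70 g. Origin: centre of its underside, z up. The foot is bevelled by 1.8 mm. Its -x face carries the groove for the sprung ball; a white bar on the cap's top near that edge and a white stripe on that side of the cap mark it.
- cap_blue (a point): middle of the blue cap, 45 mm above the filter's underside (cap from 34 to 56 mm above it); axes as the filter's. Grip the cap on its +y and -y faces, 24 mm apart: in the block the neighbours stand along x, 42 mm away.
- groove_blue (a point): middle of the cross groove on the filter's -x face, 7 mm wide and 2.5 mm deep, 22 mm above the underside; axes as the filter's
- filter_green: the same kind of check filter with a green cap, to be left in the block; origin as for the blue one
- filter_yellow: the same kind of check filter with a yellow cap, to be left in the block; origin as for the blue one
- block: dark storage block, fixed, 178 x 66 x 36 mm, origin at the centre of its underside; four square holes 14.5 mm wide in a row at x = -63, -21, 21, 63 mm. The three filters stand loosely in the first three in any order, undersides 15 mm above the table, so their caps begin 13 mm above the block's top. Their axes are the block's within a few degrees.
- photometer: white bench photometer, fixed, 200 (x) x 260 (y) mm, deck 91 mm above the table; origin at the centre of its underside, front to -x, display on the +y side. In the deck is a well with the black cell holder; behind it the hinged hood stands open. Pushing harder than about 18 N harms the filter and the photometer.
- cell_mouth (a point): nominal centre of the cell holder's mouth with the holder at its top height setting: 107 mm above the table, 16 mm above the deck; axes as the photometer's. The holder, a dark block 36 mm square, is set and clamped by hand on its post: its rim really stands 2 to 13 mm below this point and up to 3.5 mm off along x and along y, square to the photometer. This is not measured: see or feel it.
- ball_side (a point): red dot on the rim's -x side, at the same nominal setting. The slot is 13.7 mm square, 42 mm deep, its mouth bevelled over 3 mm to 19.7 mm. On the dot's side a sprung ball stands 3 mm out of the slot wall, 12 mm below the rim. The filter's marked -x face goes to the dot; it is home with its cap on the rim (underside 34 mm below the rim) and the ball in its groove.
- ball (a joint): how far the sprung ball is pushed back, m: 0 fully out (slot empty), 0.0015 or more while a frame slides past it, close to 0 again once it has clicked into the groove of a filter that is home. Pushing a filter past and along it takes about 3 to 12 N.
- hood (a joint): opening angle of the hood, rad: 0 shut, 1.55 to 1.8 at the start. It turns about the photometer's y axis and stays where it is left; below about 0.4 it falls shut slowly by itself. Under 3 N at its edge moves it.
- hood_hinge (a point): middle of the hood's hinge line, on the photometer, 99 mm above the table, 60 mm behind the nominal mouth; axes as the photometer's. The grey hood is an open-bottomed box, 94 mm long from the hinge forward, 80 mm wide; shut, its flat top lies 35 mm above the hinge. Open, that top faces back (+x), reaching some 100 mm above and 35 mm behind the hinge: push it shut from behind.
- tube_rack: bystander: blue microtube rack 95 x 225 x 48 mm, loose; origin at the centre of its underside
- media_bottle: bystander: clear glass bottle, 56 mm across and 90 mm tall, loose; origin at the centre of its underside
- beaker: bystander: glass beaker, 68 mm across and 85 mm tall, loose; origin at the centre of its underside
- flask: bystander: small amber volumetric flask, 42 mm across and 96 mm tall, loose; origin at the centre of its underside
- tip_box: bystander: pipette-tip box with green deck, 119 x 86 x 53 mm, loose; origin at the centre of its underside
Mind the look-alikes: they are no part of the job. Of the things like the filter_blue, leave any that is brown or red; of the rest the smaller one is meant.

How it is judged:
On the way:
1. the blue-capped filter is clicked home in the cell holder: upright, cap down on the rim, ball in its groove (value of joint ball below 0.0006 m and horizontal distance between filter_blue and cell_mouth below 0.007 m and z of filter_blue in the frame of cell_mouth between -0.0495 and -0.0345 m and angle between filter_blue's own z axis and vertical below 0.08 rad), for 0.2 s.
At the end, for the whole second after the job is handed in: The blue-capped filter stands upright in the cell holder, its cap on the rim (within about 1.5 mm) and the ball sprung into its groove (ball pushed back less than 0.6 mm); the hood is shut (within 0.06 rad, about 3 degrees); all at rest (all of step 1 and value of joint hood below 0.06 rad and linear speed of filter_blue below 0.01 m/s); the robot touches nothing.
It fails at once if the blue-capped filter presses on the photometer or its cell holder with more than 30 N, all their contacts added (contact force between filter_blue and photometer above 30 N).
It fails at once if the robot presses on the photometer or its hood with more than 25 N (contact force between the arm and photometer above 25 N).
It fails at once if the green- or yellow-capped filter is moved by more than 10 mm (distance of any of filter_green, filter_yellow from where it was at the start of the episode above 0.01 m).
It fails at once if a bystander is moved by more than 20 mm or tipped over (distance of any of tube_rack, media_bottle, beaker, flask, tip_box from where it was at the start of the episode above 0.02 m or angle between any of tube_rack, media_bottle, beaker, flask, tip_box's own z axis and vertical above 0.5 rad).
It also fails if it takes over 69 s, if anything falls off the work surface, if the arm or the gripper's body presses on something with over 40 N, if the wrist force passes 120 N, or if a joint passes its speed limit or range.

## Working session

There is one attempt and no reset: what is moved stays moved. The work goes in short steps, Python scripts to look and compute and a tool call to move; the robot and the scene stay as the last step left them, time stands still between calls to the robot, and variables do not carry over. Pictures are saved under pics/ and viewed, at most 10 in all, crops included, and the job is handed in when it is done.

Besides the shell and the picture viewer there is one more tool, called as name([rows], argument=value, ...), one row to a line, values as JSON. apply_moves: Moves the arm, as the interface text tells. Its arguments: {"type":"object","properties":{"increments":{"type":"array","items":{"type":"array","items":{"type":"array","items":{"type":"number"}}}}},"required":["increments"]}

```bash
mkdir -p pics
cat > h.py <<'E'
import numpy as np, cv2
from bench import bot
def toworld(cam,p):
    T=np.array(bot.calibration(cam)["cam_to_world"]);return T[:3,:3]@np.array(p)+T[:3,3]
def cloud(cam,depth):
    c=bot.calibration(cam);K=np.array(c["K"]);T=np.array(c["cam_to_world"]);k=c["k1"]
    h,w=depth.shape;u,v=np.meshgrid(np.arange(w),np.arange(h))
    p=cv2.undistortPoints(np.stack([u,v],-1).reshape(-1,1,2).astype(np.float64),K,np.array([k,0,0,0.])).reshape(h,w,2)
    P=np.stack([p[...,0]*depth,-p[...,1]*depth,-depth],-1)
    return P@T[:3,:3].T+T[:3,3]
E
python3 - <<'E'
from h import *
print(bot.observe())
for c in("top","side"):
    im,d=bot.read_camera(c);cv2.imwrite(f"pics/{c}0.png",im);np.savez(f"/tmp/{c}0",im=im,d=d)
    print(c,np.round(bot.calibration(c)["cam_to_world"],2).tolist())
    for t in["filter_blue","cap_blue","filter_green","filter_yellow","block","photometer","cell_mouth","ball_side","hood_hinge","tube_rack","media_bottle","beaker","flask","tip_box"]:
        for r in bot.landmark_of(t,c)[:3]: print(t,round(r["score"],2),np.round(toworld(c,r["position"]),3))
E
```

```text
{'clock': 0.0, 'q': array([ 1.06170606e+00,  5.28063631e-02,  1.40178742e+00,  2.98968677e-05,
        1.68859849e+00, -7.02811578e-02]), 'qd': array([ 0.00012137,  0.00060718,  0.00036187, -0.00043081, -0.00040136,
       -0.00121762]), 'tau': array([ 5.65631290e-04, -3.81674016e+01, -3.60179830e+01, -5.79156426e-05,
        6.13523051e-03, -1.98007166e-05]), 'position': array([0.22285851, 0.47499753, 0.23045669]), 'tcp_rot': array([ 2.17646716e-01,  9.76027288e-01, -7.62246195e-04, -2.42694851e-04]), 'wrist_force': array([ 0.65868623, -0.2570305 ,  1.07490898]), 'wrist_torque': array([-0.02039538,  0.02951765, -0.01922036]), 'finger_force': 0.0, 'opening': 0.9999243459720139}
top [[-0.01, 0.98, -0.19, 0.29], [-1.0, -0.01, -0.01, 0.03], [-0.02, 0.19, 0.98, 1.63], [0.0, 0.0, 0.0, 1.0]]
filter_blue 0.64 [ 0.488 -0.381  0.004]
filter_blue 0.63 [ 0.564 -0.379  0.002]
filter_blue 0.6 [ 0.539 -0.183  0.002]
cap_blue 0.58 [ 0.536 -0.173  0.063]
cap_blue 0.54 [ 0.563 -0.381  0.062]
cap_blue 0.49 [ 0.485 -0.377  0.049]
filter_green 0.66 [ 0.468 -0.276  0.016]
filter_yellow 0.65 [ 0.552 -0.28
[... 640 characters left out ...]
_blue 0.79 [ 0.49  -0.379 -0.002]
filter_blue 0.77 [ 0.538 -0.175  0.   ]
filter_blue 0.75 [ 0.563 -0.383 -0.004]
cap_blue 0.92 [ 0.565 -0.38   0.062]
cap_blue 0.89 [ 0.489 -0.382  0.047]
cap_blue 0.85 [ 0.539 -0.177  0.057]
filter_green 0.51 [ 0.474 -0.282  0.012]
filter_yellow 0.66 [ 0.554 -0.282  0.016]
block 0.63 [ 0.531 -0.28   0.   ]
cell_mouth 0.91 [0.487 0.069 0.114]
ball_side 0.64 [0.472 0.077 0.104]
ball_side 0.52 [ 0.506 -0.283  0.037]
hood_hinge 0.7 [0.542 0.062 0.095]
tube_rack 0.83 [ 0.749 -0.131 -0.001]
media_bottle 0.87 [0.753 0.105 0.001]
beaker 0.69 [ 0.71   0.252 -0.006]
flask 0.56 [ 0.606  0.434 -0.003]
flask 0.53 [ 0.71   0.249 -0.003]
tip_box 0.82 [ 0.468  0.448 -0.001]
```

View pics/top0.png

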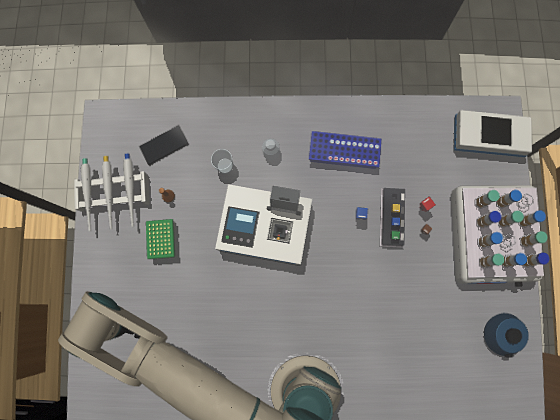

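View pics/side0.png

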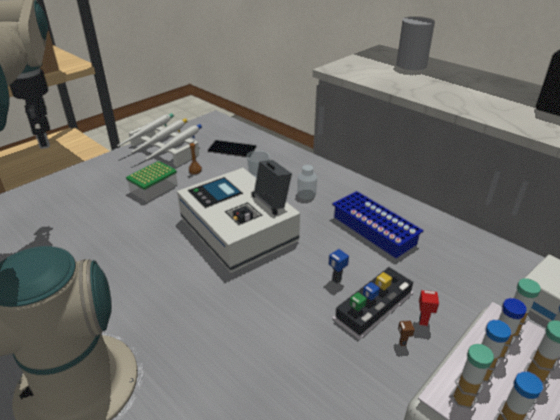

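Run:
```python
from h import *
S=np.load("/tmp/side0.npz");T=np.load("/tmp/top0.npz")
a=cv2.resize(S["im"][235:335,320:450],None,fx=6,fy=6,interpolation=cv2.INTER_CUBIC)[:600,:780]
cv2.imwrite("pics/c1.png",a)
b=np.hstack([cv2.resize(T["im"][180:260,350:440],(450,400),interpolation=cv2.INTER_CUBIC),cv2.resize(T["im"][180:260,255:325],(350,400),interpolation=cv2.INTER_CUBIC)])
cv2.imwrite("pics/c2.png",b)
for c,D in(("top",T),("side",S)):
    P=cloud(c,D["d"]);im=D["im"].astype(int);B,G,R=im[...,0],im[...,1],im[...,2]
    blue=(B>R+50)&(B>G+20)
    for n,x,y in(("blue_in",.511,-.284),("blue_alone",.538,-.177)):
        m=blue&(abs(P[...,0]-x)<.03)&(abs(P[...,1]-y)<.03)&(P[...,2]>.02);q=P[m]
        print(c,n,m.sum(),"max z",np.percentile(q[:,2],[5,50,95]).round(4),"med",np.median(q,0).round(4),"ext",np.ptp(q,axis=0).round(4))
    # block top, deck, hood
    m=(abs(P[...,0]-.53)<.13)&(abs(P[...,1]+.283)<.06)&(abs(P[...,2]-.036)<.006)
    r=cv2.minAreaRect((P[m][:,:2]*1000).astype(np.float32));print(c,"block",r)
    m=(abs(P[...,0]-.48)<.2)&(abs(P[...,1]-.1)<.2)&(abs(P[...,2]-.091)<.005)
    r=cv2.minAreaRect((P[m][:,:2]*1000).astype(np.float32));print(c,"deck",r,np.median(P[m][:,2]))
    m=(abs(P[...,0]-.56)<.09)&(abs(P[...,1]-.065)<.09)&(P[...,2]>.14);q=P[m]
    print(c,"hood",len(q),q.min(0).round(3),q.max(0).round(3))
```

```text
top blue_in 49 max z [0.0665 0.0726 0.0774] med [ 0.5107 -0.2814  0.0726] ext [0.0189 0.0239 0.0189]
top blue_alone 90 max z [0.0734 0.0791 0.0836] med [ 0.5376 -0.175   0.0791] ext [0.0314 0.0289 0.0151]
top block ((531.287353515625, -282.10845947265625), (69.4417495727539, 180.85556030273438), 86.19631958007812)
top deck ((532.1512451171875, 139.42636108398438), (307.17498779296875, 249.2745361328125), 79.40312194824219) 0.09165372354322043
top hood 404 [0.54  0.015 0.143] [0.598 0.099 0.204]
side blue_in 124 max z [0.0539 0.0687 0.071 ] med [ 0.5098 -0.2876  0.0687] ext [0.0248 0.0264 0.0198]
side blue_alone 207 max z [0.0553 0.075  0.0774] med [ 0.5341 -0.1863  0.075 ] ext [0.0352 0.034  0.0284]
side block ((531.300048828125, -282.20013427734375), (67.77145385742188, 181.76959228515625), 86.5517807006836)
side deck ((527.5656127929688, 139.03936767578125), (310.6170349121094, 243.2206268310547), 79.51201629638672) 0.0900193563348764
side hood 691 [0.537 0.012 0.14 ] [0.601 0.102 0.199]
```

View pics/c1.png

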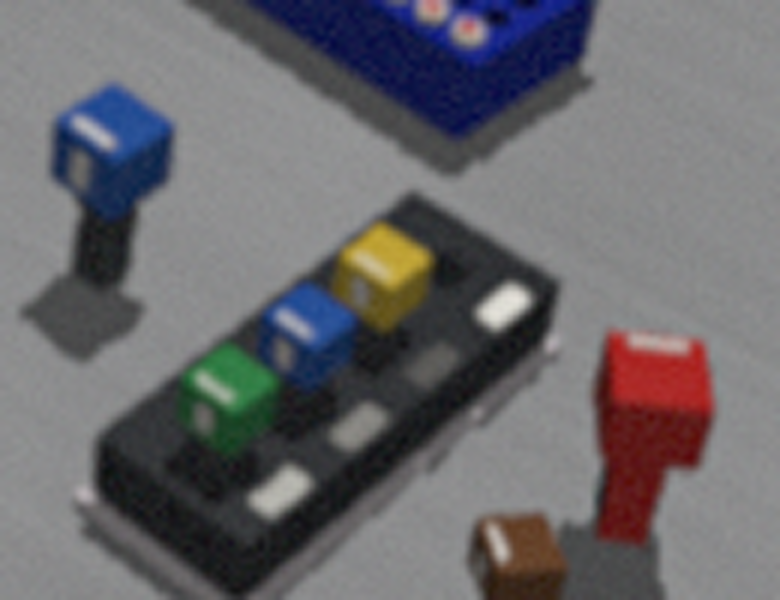

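View pics/c2.png

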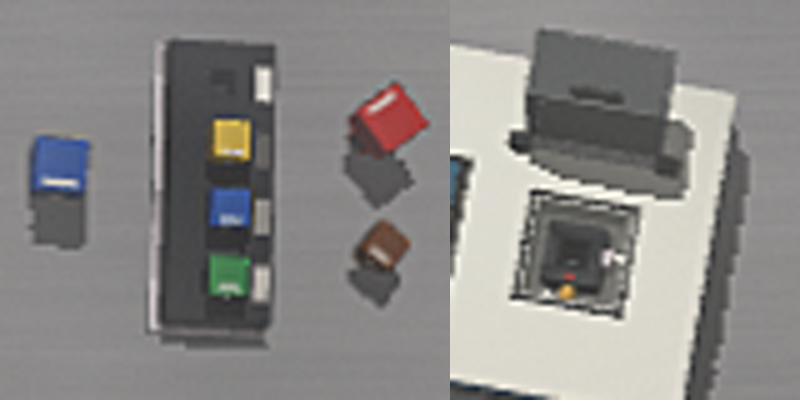

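Shown in the crops: two blue ones – the one in the block at side (372,290) (cap ≈24 mm, smaller, between green and yellow) and a free-standing one at (339,262) (cap ≈30 mm). The block one fits (in the block, smaller); red (428,300) and brown (405,332) are ruled out. The top crop shows the holder in its well with the red dot towards -x, and the hood open behind.

```bash
cat >> h.py <<'E'
from scipy.spatial.transform import Rotation as Ro
def plan(wps,step=40):
    "wps: (x,y,z,angle of tool y in deg); prints count x row (mm/rad), turn done in place first if changed"
    s=bot.observe();p=s["position"];R=Ro.from_quat(s["tcp_rot"])
    for x,y,z,a in wps:
        a=np.radians(a);Y=np.array([np.cos(a),np.sin(a),0]);Z=np.array([0,0,-1.]);G=Ro.from_matrix(np.stack([np.cross(Y,Z),Y,Z],1))
        r=(R.inv()*G).as_rotvec();n=int(np.ceil(np.linalg.norm(r)/.12)) if np.linalg.norm(r)>.002 else 0
        if n: print("turn",n,"x",(r/n).round(4))
        R=G;d=R.inv().apply(np.array([x,y,z])-p)*1000;n=max(1,int(np.ceil(np.linalg.norm(d)/step)))
        print("move",n,"x",(d/n).round(2));p=np.array([x,y,z])
E
python3 - <<'E'
from h import *
for c in("top","side"):
    D=np.load(f"/tmp/{c}0.npz");P=cloud(c,D["d"]);im=D["im"].astype(int);d=D["d"]
    m=((abs(P[...,2]-.091)<.006)&(P[...,0]>.3)&(P[...,0]<.66)&(abs(P[...,1]-.1)<.2)&(d>0)).astype(np.uint8)
    n,l,st,_=cv2.connectedComponentsWithStats(m);k=1+np.argmax(st[1:,4]);q=P[l==k]
    r=cv2.minAreaRect((q[:,:2]*1000).astype(np.float32));dz=np.median(q[:,2])-.091;print(c,"deck",r,dz)
    # holder: dark points near nominal mouth, above well
    s=(abs(P[...,0]-.485)<.028)&(abs(P[...,1]-.073)<.028)
    h=s&(P[...,2]-dz>.092)&(P[...,2]-dz<.112);g=P[h];print("zhist",np.histogram(P[s][:,2]-dz,bins=np.arange(.05,.116,.004)))
    print("above deck",h.sum(),g.mean(0).round(4),g.min(0).round(4),g.max(0).round(4),cv2.minAreaRect((g[:,:2]*1000).astype(np.float32)))
    red=s&(im[...,2]>im[...,1]+60)&(im[...,2]>im[...,0]+60);v,u=np.nonzero(red);print("red",[(a,b,P[b,a].round(4).tolist(),im[b,a].tolist()) for a,b in zip(u,v)])
    hd=(abs(P[...,0]-.56)<.09)&(abs(P[...,1]-.065)<.09)&(P[...,2]>.18);print("hoodtop",cv2.minAreaRect((P[hd][:,:2]*1000).astype(np.float32)))
a=86.4
plan([(.223,.475,.26,a),(.40,.10,.26,a),(.51,-.282,.15,a)],45)
E
```

```text
top deck ((504.46697998046875, 121.26138305664062), (261.0278625488281, 201.81527709960938), 79.52703857421875) 0.0007440943385871035
zhist (array([13,  6,  4,  7,  8,  5,  4,  6,  7, 22, 47, 55, 31, 10,  0,  0]), array([0.05 , 0.054, 0.058, 0.062, 0.066, 0.07 , 0.074, 0.078, 0.082,
       0.086, 0.09 , 0.094, 0.098, 0.102, 0.106, 0.11 , 0.114]))
above deck 119 [0.4824 0.0718 0.0976] [0.4584 0.045  0.0928] [0.5126 0.0984 0.1055] ((484.3244934082031, 71.82062530517578), (54.81549835205078, 50.660438537597656), 3.1668081283569336)
red [(np.int64(278), np.int64(235), [0.4681, 0.0779, 0.0921], [75, 78, 166]), (np.int64(279), np.int64(235), [0.4677, 0.0748, 0.0954], [75, 76, 172])]
hoodtop ((573.2119140625, 55.2493896484375), (79.96981811523438, 41.645965576171875), 79.5293960571289)
side deck ((503.2455139160156, 120.64363861083984), (265.5863037109375, 202.09024047851562), 79.51201629638672) -0.0010298484757630677
zhist (array([  0,   0,   0,   0,   2,   2,   9,  19,  38,  69,  51, 116,  15,
         0,   0,   0]), array([0.05 , 0.054, 0.058, 0.062, 0.066, 0.07 , 0.074, 0.078, 0.082,
       0.086, 0.09 , 0.094, 0.098, 0.102, 0.106, 0.11 , 0.114]))
above deck 154 [0.481  0.0716 0.0948] [0.4613 0.0504 0.0911] [0.5112 0.0948 0.0997] ((486.0424499511719, 72.85430908203125), (49.54217529296875, 44.653656005859375), 1.2111222743988037)
red []
hoodtop ((574.6793212890625, 56.37469482421875), (87.0365982055664, 42.95044708251953), 80.48637390136719)
turn 4 x [ 0.    -0.    -0.094]
move 1 x [ 1.000e-02 -2.900e-01 -2.869e+01]
move 10 x [-20.02 -36.31   0.  ]
move 10 x [-13.38 -37.43  11.  ]
```

apply_moves([
  [[0, 0, -14, 0, 0, -0.094, 1], [0, 0, -14, 0, 0, -0.094, 1], [0, 0, 0, 0, 0, -0.094, 1], [0, 0, 0, 0, 0, -0.094, 1], [-20, -36.3, 0, 0, 0, 0, 1], [-20, -36.3, 0, 0, 0, 0, 1], [-20, -36.3, 0, 0, 0, 0, 1], [-20, -36.3, 0, 0, 0, 0, 1], [-20, -36.3, 0, 0, 0, 0, 1], [-20, -36.3, 0, 0, 0, 0, 1], [-20, -36.3, 0, 0, 0, 0, 1], [-20, -36.3, 0, 0, 0, 0, 1], [-20, -36.3, 0, 0, 0, 0, 1], [-20, -36.3, 0, 0, 0, 0, 1], [-13.4, -37.4, 0, 0, 0, 0, 1], [-13.4, -37.4, 0, 0, 0, 0, 1], [-13.4, -37.4, 0, 0, 0, 0, 1], [-13.4, -37.4, 0, 0, 0, 0, 1], [-13.4, -37.4, 0, 0, 0, 0, 1]],
])

```text
clock: 3.88
position: [0.4552, -0.0917, 0.2594]
tcp_rot: [0.031, 1.0, 0.0, 0.0]
wrist_force: [0.6, 0.4, -0.4]
opening: 1.003
finger_force: 0.0
```

Run:
```python
from h import *
print(bot.observe()["position"],bot.observe()["q"].round(2))
plan([(.51,-.282,.13,86.4),(.51,-.282,.045,86.4)])
# rim: local crop luminance to find the dark holder
for c in("top",):
    D=np.load(f"/tmp/{c}0.npz");g=cv2.cvtColor(D["im"],cv2.COLOR_BGR2GRAY)
    print(g[216:248,265:298])
```

```text
[ 0.45520833 -0.0917297   0.25943271] [-0.28 -0.13  1.52  0.    1.75 -1.79]
move 6 x [-11.11 -31.08  21.57]
move 3 x [ 0.    0.   28.33]
[[218 218 218 ... 116 118 119]
 [218 218 218 ... 114 115 116]
 [219 217 219 ... 103 110 112]
 ...
 [216 215 215 ... 215 215 215]
 [216 215 216 ... 215 216 215]
 [216 217 216 ... 215 215 215]]
```

apply_moves([
  [[-11.1, -31.1, 21.5, 0, 0, 0, 0.7], [-11.1, -31.1, 21.5, 0, 0, 0, 0.7], [-11.1, -31.1, 21.5, 0, 0, 0, 0.7], [-11.1, -31.1, 21.5, 0, 0, 0, 0.7], [-11.1, -31.1, 21.5, 0, 0, 0, 0.7], [-11.1, -31.1, 21.5, 0, 0, 0, 0.7], [0, 0, 0, 0, 0, 0, 0.7], [0, 0, 0, 0, 0, 0, 0.7]],
])

```text
clock: 4.88
position: [0.5099, -0.2805, 0.1308]
tcp_rot: [0.031, 1.0, 0.0, 0.0]
wrist_force: [0.6, -0.5, 0.1]
opening: 0.701
finger_force: 0.0
```

Run:
```python
from h import *
im,d=bot.read_camera("side");np.savez("/tmp/s1",im=im,d=d)
P=cloud("side",d);I=im.astype(int)
m=(I[...,0]>I[...,2]+50)&(I[...,0]>I[...,1]+20)&(abs(P[...,0]-.511)<.03)&(abs(P[...,1]+.284)<.03)&(P[...,2]>.02)
print(m.sum(),np.median(P[m],0))
D=np.load("/tmp/side0.npz");
b=np.hstack([cv2.resize(D["im"][190:240,215:270],(440,400),interpolation=cv2.INTER_CUBIC),cv2.resize(im[240:330,330:411],(360,400),interpolation=cv2.INTER_CUBIC)]);cv2.imwrite("pics/c3.png",b)
plan([(.51,-.282,.045,86.4)])
# project nominal rim/filter outlines for checking
```

```text
133 [ 0.50869912 -0.28680579  0.06869844]
move 3 x [-0.   -0.57 28.77]
```

View pics/c3.png

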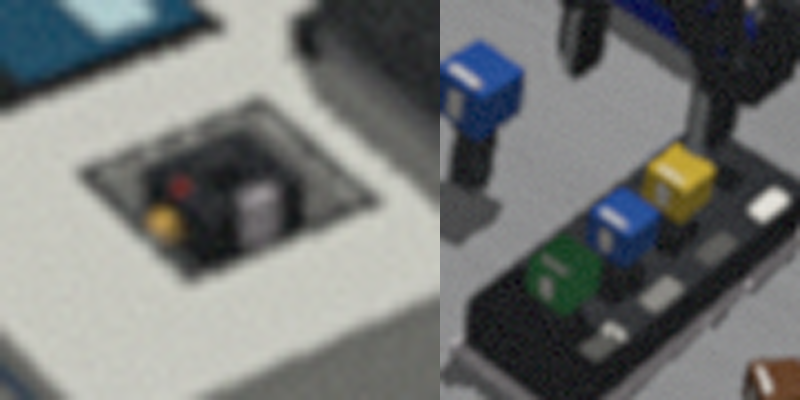

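The blue cap in the block at crop (622,228) is unobstructed, and the fingers hover above it to either side. In the left half the holder shows its red dot at (180,188), with the rim inside the well.

apply_moves([
  [[0, -0.5, 22, 0, 0, 0, 0.7], [0, 0, 22, 0, 0, 0, 0.7], [0, 0, 22, 0, 0, 0, 0.7], [0, 0, 20, 0, 0, 0, 0.7], [0, 0, 0, 0, 0, 0, 0.7], [0, 0, 0, 0, 0, 0, 0.2], [0, 0, 0, 0, 0, 0, 0.2], [0, 0, 0, 0, 0, 0, 0.2], [0, 0, 0, 0, 0, 0, 0.2], [0, 0, 0, 0, 0, 0, 0.2], [0, 0, 0, 0, 0, 0, 0.2]],
])

```text
clock: 6.3
position: [0.5104, -0.2816, 0.0457]
tcp_rot: [0.031, 1.0, -0.0, 0.001]
wrist_force: [0.1, 0.6, 6.0]
opening: 0.269
finger_force: 59.1
```

Run:
```python
from h import *
# rim measurement: dark pixels raised within the well, top & side, at rim plane
for c in("top","side"):
    D=np.load(f"/tmp/{c}0.npz");K=bot.calibration(c);P=cloud(c,D["d"]);g=cv2.cvtColor(D["im"],cv2.COLOR_BGR2GRAY)
    T=np.array(K["cam_to_world"]);o=T[:3,3]
    zr=.096+(.0007 if c=="top" else -.001)
    # rays onto plane z=zr
    q=cloud(c,np.ones_like(D["d"]));r=q-o;X=o+r*((zr-o[2])/r[...,2])[...,None]
    C=np.array([.484,.073]);a=np.radians(-10.5);ex=np.array([np.cos(a),np.sin(a)]);ey=np.array([-ex[1],ex[0]])
    w=X[...,:2]-C;U=w@ex*1000;V=w@ey*1000
    # rectified map
    from scipy.interpolate import griddata
    s=(abs(U)<50)&(abs(V)<50)
    gu,gv=np.meshgrid(np.arange(-36,37,.5),np.arange(-36,37,.5))
    M=np.stack([griddata((U[s],V[s]),D["im"][s][:,k].astype(float),(gu,gv)) for k in range(3)],-1)
    # image: up=+x, left=+y
    A=np.rot90(M.transpose(1,0,2)[::-1,::-1],0)
    A=cv2.resize(A.astype(np.uint8),(396,396),interpolation=cv2.INTER_CUBIC)
    for k in range(-30,31,10):
        p=int(198+k*396/73);cv2.line(A,(p,0),(p,6),(0,0,255),2);cv2.line(A,(0,p),(6,p),(0,0,255),2)
    cv2.circle(A,(198,198),2,(0,255,0),-1)
    Z=griddata((U[s],V[s]),P[...,2][s],(gu,gv))
    globals()[c]=A
cv2.imwrite("pics/c4.png",np.hstack([top,side]))
```

```text
(no output)
```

View pics/c4.png

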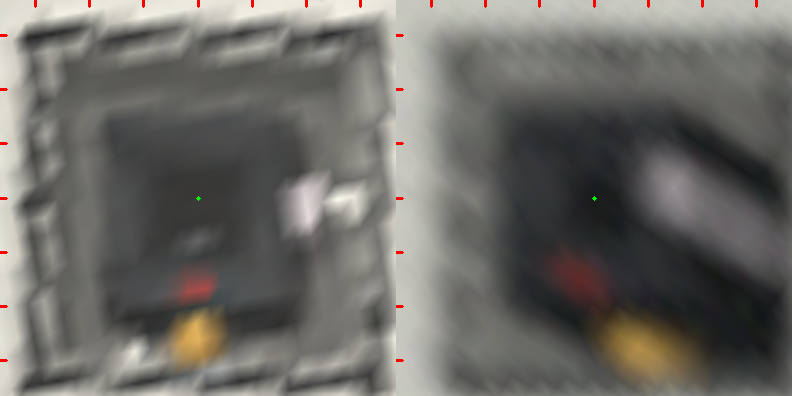

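Rectified rim view: the top view (left) gives the rim square at px x 105–300, y 112–307 (36 mm), red dot at (198,287); the rim centre is about (0.4825, 0.073). Grip is 23 mm wide at 59 N, so I lift.

apply_moves([
  [[0, 0, -10, 0, 0, 0, 0.2], [0, 0, -15, 0, 0, 0, 0.2], [0, 0, -30, 0, 0, 0, 0.2], [0, 0, -45, 0, 0, 0, 0.2], [0, 0, -45, 0, 0, 0, 0.2], [0, 0, 0, 0, 0, 0, 0.2]],
])

```text
clock: 7.05
position: [0.5112, -0.2823, 0.1952]
tcp_rot: [0.031, 0.999, -0.002, 0.004]
wrist_force: [0.6, -0.2, -0.8]
opening: 0.271
finger_force: 58.8
```

Run:
```python
from h import *
print(bot.observe()["wrist_force"])
plan([(.4825,.073,.17,79.5)],38)
```

```text
[ 0.6372756  -0.18698676 -0.75721033]
turn 2 x [-0.0021  0.0042  0.0602]
move 10 x [ 9.3  34.42  2.52]
```

apply_moves([
  [[0, 0, 0, 0, 0.004, 0.06, 0.2], [0, 0, 0, 0, 0.002, 0.06, 0.2], [9.3, 34.4, 0, 0, 0, 0, 0.2], [9.3, 34.4, 0, 0, 0, 0, 0.2], [9.3, 34.4, 0, 0, 0, 0, 0.2], [9.3, 34.4, 0, 0, 0, 0, 0.2], [9.3, 34.4, 0, 0, 0, 0, 0.2], [9.3, 34.4, 0, 0, 0, 0, 0.2], [9.3, 34.4, 0, 0, 0, 0, 0.2], [9.3, 34.4, 0, 0, 0, 0, 0.2], [9.3, 34.4, 6, 0, 0, 0, 0.2], [9.3, 34.4, 6, 0, 0, 0, 0.2], [0, 0, 6, 0, 0, 0, 0.2], [0, 0, 0, 0, 0, 0, 0.2], [0, 0, 0, 0, 0, 0, 0.2]],
])

```text
clock: 8.93
position: [0.4808, 0.073, 0.1718]
tcp_rot: [0.092, 0.996, -0.0, -0.003]
wrist_force: [0.3, 0.2, -0.4]
opening: 0.264
finger_force: 59.0
```

Run:
```python
from h import *
s=bot.observe();print(s["position"],s["tcp_rot"],s["wrist_force"])
plan([(.4825,.073,.17,79.5),(.4825,.073,.14,79.5)])
im,d=bot.read_camera("side");np.savez("/tmp/s2",im=im,d=d)
for t in("filter_blue","cap_blue","groove_blue"):
    for r in bot.landmark_of(t,"side")[:3]: print(t,round(r["score"],2),toworld("side",r["position"]).round(4))
P=cloud("side",d);I=im.astype(int);m=(I[...,0]>I[...,2]+50)&(I[...,0]>I[...,1]+20)&(abs(P[...,0]-.48)<.04)&(abs(P[...,1]-.073)<.04);print(m.sum(),P[m].min(0),P[m].max(0),np.median(P[m],0))
cv2.imwrite("pics/c5.png",cv2.resize(im[130:250,180:320],(700,600),interpolation=cv2.INTER_CUBIC))
```

```text
[0.48077313 0.07304254 0.17177659] [ 9.18883578e-02  9.95764736e-01 -2.70300153e-06 -3.02001886e-03] [ 0.26955774  0.19557228 -0.44659226]
turn 1 x [-0.0006 -0.006  -0.0008]
move 1 x [-1.71  0.27  1.78]
move 1 x [ 0.  0. 30.]
filter_blue 0.95 [ 0.5643 -0.3803 -0.0037]
filter_blue 0.86 [ 0.4927 -0.3764 -0.0007]
filter_blue 0.6 [ 0.5381 -0.1764  0.0023]
cap_blue 0.84 [ 0.5381 -0.1757  0.0583]
cap_blue 0.68 [ 0.5647 -0.3786  0.0619]
cap_blue 0.52 [ 0.4886 -0.3829  0.0465]
groove_blue 0.91 [ 0.5261 -0.1766  0.0302]
groove_blue 0.91 [ 0.5752 -0.377   0.031 ]
groove_blue 0.62 [0.4816 0.0755 0.1409]
3 [0.46918153 0.07376347 0.19334221] [0.47072172 0.07857512 0.19763504] [0.46964179 0.07648729 0.19594971]
```

View pics/c5.png

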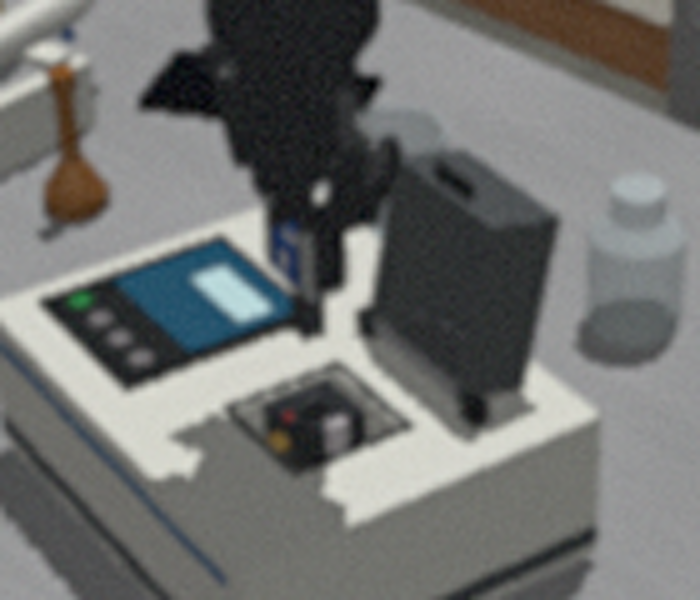

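The held cap shows at crop (285,255), its foot at (310,325), well above the holder (318,420). I check the foot's position against the TCP.

Run:
```python
from h import *
ex=np.array([.983,-.182]);ey=np.array([.182,.983])
D=np.load("/tmp/s2.npz");P=cloud("side",D["d"])
im2,d2=bot.read_camera("top")
for n,P in(("side",P),("top",cloud("top",d2))):
    w=P[...,:2]-bot.observe()["position"][:2];U=w@ex*1000;V=w@ey*1000;Z=P[...,2]*1000
    for lo in range(132,182,6):
        m=(abs(U)<30)&(abs(V)<30)&(Z>lo)&(Z<lo+6)
        if m.sum()>2: print(n,lo,m.sum(),"U",np.percentile(U[m],[5,50,95]).round(1),"V",np.percentile(V[m],[5,50,95]).round(1))
```

```text
side 138 8 U [-7.2 -5.   3.6] V [-7.7 -5.2 -0.4]
side 144 19 U [-6.1 -3.4  5.9] V [-7.9 -5.2  3.3]
side 150 12 U [-7.  -3.8  5.3] V [-8.2 -5.4 -0.5]
side 156 16 U [-5.4 -3.8  3.2] V [-9.3 -5.6  4.3]
side 162 5 U [-7.  -5.9 -3. ] V [-6.3 -3.6  2.6]
side 168 9 U [-10.3  -4.3   4.1] V [-20.7 -18.1   2.9]
side 174 19 U [-11.8 -10.4   3.1] V [-24.8 -18.3   7.5]
side 180 37 U [-12.7  -8.5   3.8] V [-27.5 -17.6   8.4]
```

apply_moves([
  [[-1.7, 0.3, 12, 0, -0.006, 0, 0.2], [0, 0, 12, 0, 0, 0, 0.2], [0, 0, 12, 0, 0, 0, 0.2], [0, 0, 3, 0, 0, 0, 0.2], [0, 0, 0, 0, 0, 0, 0.2]],
])

```text
clock: 9.8
position: [0.4823, 0.0739, 0.1325]
tcp_rot: [0.091, 0.996, -0.0, -0.0]
wrist_force: [0.8, -0.0, -0.8]
opening: 0.269
finger_force: 59.0
```

apply_moves([
  [[0, 0, 2, 0, 0, 0, 0.2], [0, 0, 2, 0, 0, 0, 0.2], [0, 0, 0, 0, 0, 0, 0.2]],
])

```text
clock: 10.18
position: [0.4823, 0.0739, 0.1286]
tcp_rot: [0.091, 0.996, -0.0, -0.0]
wrist_force: [0.4, 0.1, -0.4]
opening: 0.266
finger_force: 59.0
```

apply_moves([
  [[0, 0, 2, 0, 0, 0, 0.2], [0, 0, 2, 0, 0, 0, 0.2], [0, 0, 0, 0, 0, 0, 0.2]],
])

```text
clock: 10.55
position: [0.4823, 0.0739, 0.1245]
tcp_rot: [0.091, 0.996, -0.0, -0.0]
wrist_force: [-0.9, 0.3, -0.7]
opening: 0.271
finger_force: 59.0
```

apply_moves([
  [[0, -0.4, 2, 0, 0, 0, 0.2], [0, 0, 0, 0, 0, 0, 0.2]],
])

```text
clock: 10.8
position: [0.4822, 0.0735, 0.1225]
tcp_rot: [0.091, 0.996, -0.0, -0.0]
wrist_force: [-0.1, -0.3, -1.1]
opening: 0.27
finger_force: 59.0
```

apply_moves([
  [[0, 0, 2, 0, 0, 0, 0.2], [0, 0, 0, 0, 0, 0, 0.2]],
])

```text
clock: 11.05
position: [0.4822, 0.0735, 0.1205]
tcp_rot: [0.091, 0.996, -0.0, -0.0]
wrist_force: [-0.6, 0.1, -0.6]
opening: 0.27
finger_force: 59.0
```

apply_moves([
  [[0, 0, 2, 0, 0, 0, 0.2], [0, 0, 0, 0, 0, 0, 0.2]],
])

```text
clock: 11.3
position: [0.4822, 0.0735, 0.1185]
tcp_rot: [0.091, 0.996, -0.0, -0.0]
wrist_force: [-0.6, 0.1, -0.9]
opening: 0.269
finger_force: 59.0
```

apply_moves([
  [[0, 0, 2, 0, 0, 0, 0.2], [0, 0, 0, 0, 0, 0, 0.2]],
])

```text
clock: 11.55
position: [0.4824, 0.0735, 0.1167]
tcp_rot: [0.091, 0.996, -0.0, 0.0]
wrist_force: [0.5, -0.6, -0.1]
opening: 0.273
finger_force: 59.0
```

apply_moves([
  [[0, 0, 1.5, 0, 0, 0, 0.2], [0, 0, 0, 0, 0, 0, 0.2]],
])

```text
clock: 11.8
position: [0.4825, 0.0735, 0.116]
tcp_rot: [0.091, 0.996, -0.0, 0.0]
wrist_force: [-0.9, -0.1, 4.8]
opening: 0.269
finger_force: 59.7
```

apply_moves([
  [[0, 0, 1.5, 0, 0, 0, 0.2], [0, 0, 0, 0, 0, 0, 0.2]],
])

```text
clock: 12.05
position: [0.4825, 0.0736, 0.1147]
tcp_rot: [0.091, 0.996, 0.0, 0.001]
wrist_force: [-2.8, 1.1, 6.1]
opening: 0.271
finger_force: 59.9
```

apply_moves([
  [[0, 0, 1, 0, 0, 0, 0.2], [0, 0, 0, 0, 0, 0, 0.2]],
])

```text
clock: 12.3
position: [0.4826, 0.0737, 0.1138]
tcp_rot: [0.091, 0.996, 0.0, 0.001]
wrist_force: [-2.9, 0.7, 6.4]
opening: 0.266
finger_force: 59.9
```

apply_moves([
  [[0, 0, 1, 0, 0, 0, 0.2], [0, 0, 0, 0, 0, 0, 0.2]],
])

```text
clock: 12.55
position: [0.4826, 0.0737, 0.1128]
tcp_rot: [0.091, 0.996, 0.0, 0.001]
wrist_force: [-1.9, -0.0, 6.4]
opening: 0.272
finger_force: 59.9
```

apply_moves([
  [[0, 0, 1, 0, 0, 0, 0.2], [0, 0, 0, 0, 0, 0, 0.2]],
])

```text
clock: 12.8
position: [0.4825, 0.0737, 0.1115]
tcp_rot: [0.091, 0.996, 0.0, 0.0]
wrist_force: [-2.2, 1.0, 5.6]
opening: 0.267
finger_force: 59.7
```

apply_moves([
  [[0, 0, 1.5, 0, 0, 0, 0.2], [0, 0, 1.5, 0, 0, 0, 0.2], [0, 0, 0, 0, 0, 0, 0.2]],
])

```text
clock: 13.18
position: [0.4825, 0.0737, 0.1083]
tcp_rot: [0.091, 0.996, 0.0, 0.0]
wrist_force: [-2.2, 0.8, 4.9]
opening: 0.273
finger_force: 59.6
```

apply_moves([
  [[0, 0, 1.5, 0, 0, 0, 0.2], [0, 0, 1.5, 0, 0, 0, 0.2], [0, 0, 0, 0, 0, 0, 0.2]],
])

```text
clock: 13.55
position: [0.4825, 0.0736, 0.1051]
tcp_rot: [0.091, 0.996, 0.0, 0.0]
wrist_force: [-1.7, 0.0, 3.7]
opening: 0.271
finger_force: 59.5
```

apply_moves([
  [[0, 0, 1.5, 0, 0, 0, 0.2], [0, 0, 1.5, 0, 0, 0, 0.2], [0, 0, 0, 0, 0, 0, 0.2]],
])

```text
clock: 13.92
position: [0.4824, 0.0736, 0.102]
tcp_rot: [0.091, 0.996, -0.0, 0.0]
wrist_force: [-1.2, 0.2, 5.7]
opening: 0.267
finger_force: 59.6
```

apply_moves([
  [[0, 0, 1.5, 0, 0, 0, 0.2], [0, 0, 1.5, 0, 0, 0, 0.2], [0, 0, 0, 0, 0, 0, 0.2]],
])

```text
clock: 14.3
position: [0.4824, 0.0735, 0.099]
tcp_rot: [0.091, 0.996, -0.0, 0.0]
wrist_force: [-2.0, 0.3, 4.1]
opening: 0.266
finger_force: 59.7
```

apply_moves([
  [[0, 0, 1, 0, 0, 0, 0.2], [0, 0, 1, 0, 0, 0, 0.2], [0, 0, 0, 0, 0, 0, 0.2]],
])

```text
clock: 14.68
position: [0.4824, 0.0736, 0.0969]
tcp_rot: [0.091, 0.996, -0.0, 0.0]
wrist_force: [-0.4, 1.6, 4.0]
opening: 0.265
finger_force: 59.6
```

apply_moves([
  [[0, 0, 1, 0, 0, 0, 0.2], [0, 0, 0, 0, 0, 0, 0.2]],
])

```text
clock: 14.92
position: [0.4825, 0.0736, 0.0966]
tcp_rot: [0.091, 0.996, 0.0, 0.0]
wrist_force: [-5.6, 0.3, 10.8]
opening: 0.267
finger_force: 64.6
```

apply_moves([
  [[0, 0, 0, 0, 0, 0, 0.5], [0, 0, 0, 0, 0, 0, 0.5], [0, 0, 0, 0, 0, 0, 0.5]],
])

```text
clock: 15.3
position: [0.482, 0.0734, 0.0951]
tcp_rot: [0.091, 0.996, -0.0, -0.0]
wrist_force: [-0.3, -0.6, -0.0]
opening: 0.5
finger_force: 0.0
```

apply_moves([
  [[0, 0, -15, 0, 0, 0, 0.5], [0, 0, -20, 0, 0, 0, 0.5], [0, 0, -20, 0, 0, 0, 0], [0, 0, -5, 0, 0, 0, 0], [0, 0, 0, 0, 0, 0, 0], [0, 0, 0, 0, 0, 0, 0], [0, 0, 0, 0, 0, 0, 0]],
])

```text
clock: 16.18
position: [0.482, 0.0735, 0.155]
tcp_rot: [0.091, 0.996, -0.0, -0.001]
wrist_force: [1.3, -0.5, -0.0]
opening: 0.001
finger_force: 0.0
```

Run:
```python
from h import *
im,d=bot.read_camera("side")
cv2.imwrite("pics/c6.png",cv2.resize(im[130:250,180:320],(700,600),interpolation=cv2.INTER_CUBIC))
s=bot.observe();print(s["position"],s["opening"])
for c in("side","top"):
    if c=="top": im,d=bot.read_camera("top")
    P=cloud(c,d);I=im.astype(int);m=(I[...,0]>I[...,2]+45)&(I[...,0]>I[...,1]+20)&(abs(P[...,0]-.482)<.025)&(abs(P[...,1]-.073)<.025)
    print(c,m.sum(),np.percentile(P[m],[5,50,95],axis=0).round(4).tolist() if m.sum() else "")
    for t in("filter_blue","cap_blue"):
        for r in bot.landmark_of(t,c): 
            w=toworld(c,r["position"])
            if abs(w[1]-.073)<.05: print(t,w.round(4))
```

```text
[0.48200315 0.07346072 0.15506162] 0.0034207950316839024
side 89 [[0.4693, 0.0587, 0.1043], [0.4811, 0.0626, 0.1181], [0.4908, 0.0793, 0.1214]]
filter_blue [0.4829 0.0752 0.0701]
filter_blue [0.7537 0.1087 0.0016]
cap_blue [0.4827 0.0728 0.1098]
top 0 
cap_blue [0.4695 0.0756 0.1065]
```

View pics/c6.png

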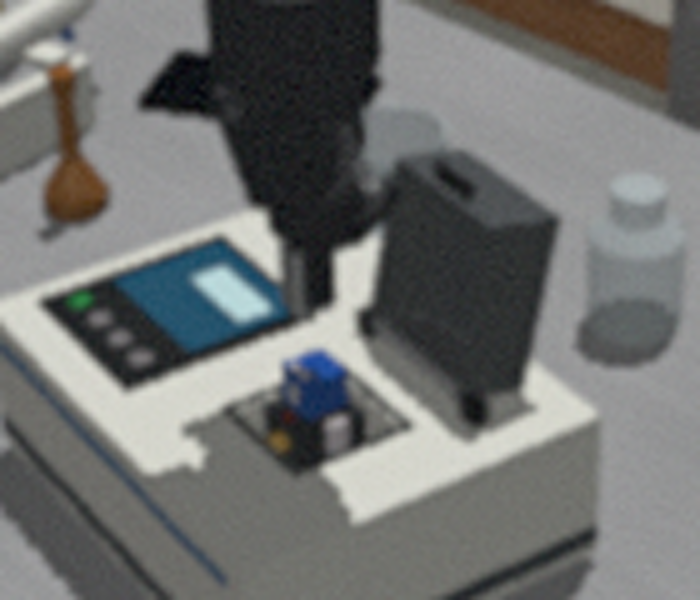

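The cap at crop (316,385) sits on or nearly on the holder, tops at about 0.121 m. I press gently with shut fingers to make sure.

apply_moves([
  [[0, 0, 14, 0, 0, 0, 0], [0, 0, 14, 0, 0, 0, 0], [0, 0, 2, 0, 0, 0, 0], [0, 0, 0, 0, 0, 0, 0]],
])

```text
clock: 16.98
position: [0.4822, 0.0735, 0.1254]
tcp_rot: [0.091, 0.996, -0.0, -0.0]
wrist_force: [-0.0, -0.6, -0.2]
opening: 0.002
finger_force: 0.0
```

apply_moves([
  [[0, 0, 1, 0, 0, 0, 0], [0, 0, 1, 0, 0, 0, 0], [0, 0, 0, 0, 0, 0, 0]],
])

```text
clock: 17.35
position: [0.4823, 0.0735, 0.1238]
tcp_rot: [0.091, 0.996, -0.0, 0.0]
wrist_force: [-0.2, 0.5, 0.2]
opening: 0.004
finger_force: 0.0
```

apply_moves([
  [[0, 0, 1, 0, 0, 0, 0], [0, 0, 0, 0, 0, 0, 0]],
])

```text
clock: 17.6
position: [0.4822, 0.0735, 0.1226]
tcp_rot: [0.091, 0.996, -0.0, -0.0]
wrist_force: [-0.1, 0.3, 0.5]
opening: -0.001
finger_force: 0.0
```

apply_moves([
  [[0, 0, 0.7, 0, 0, 0, 0], [0, 0, 0, 0, 0, 0, 0]],
])

```text
clock: 17.85
position: [0.4823, 0.0735, 0.1221]
tcp_rot: [0.091, 0.996, -0.0, 0.0]
wrist_force: [0.7, -0.8, 1.1]
opening: 0.001
finger_force: 0.4
```

Contact begins at about 0.122, so I continue in small steps.

apply_moves([
  [[0, 0, 0.7, 0, 0, 0, 0], [0, 0, 0, 0, 0, 0, 0]],
])

```text
clock: 18.1
position: [0.4825, 0.0736, 0.1218]
tcp_rot: [0.091, 0.996, -0.0, 0.0]
wrist_force: [-1.8, 1.1, 5.0]
opening: 0.0
finger_force: 2.5
```

apply_moves([
  [[0, 0, 0.6, 0, 0, 0, 0], [0, 0, 0, 0, 0, 0, 0]],
])

```text
clock: 18.35
position: [0.4824, 0.0736, 0.121]
tcp_rot: [0.091, 0.996, -0.0, 0.0]
wrist_force: [-0.8, 0.7, 2.8]
opening: 0.0
finger_force: 1.9
```

apply_moves([
  [[0, 0, 0.6, 0, 0, 0, 0], [0, 0, 0, 0, 0, 0, 0]],
])

```text
clock: 18.6
position: [0.4823, 0.0735, 0.1198]
tcp_rot: [0.091, 0.996, -0.0, -0.0]
wrist_force: [0.4, -0.5, 1.6]
opening: -0.0
finger_force: 0.8
```

apply_moves([
  [[0, 0, 0.6, 0, 0, 0, 0], [0, 0, 0, 0, 0, 0, 0]],
])

```text
clock: 18.85
position: [0.4819, 0.0733, 0.1189]
tcp_rot: [0.091, 0.996, -0.0, -0.001]
wrist_force: [-0.6, 0.8, -0.4]
opening: -0.003
finger_force: 0.0
```

apply_moves([
  [[0, 0, 0.6, 0, 0, 0, 0], [0, 0, 0, 0, 0, 0, 0]],
])

```text
clock: 19.1
position: [0.4822, 0.0734, 0.1187]
tcp_rot: [0.091, 0.996, -0.0, -0.0]
wrist_force: [0.7, -0.6, 0.4]
opening: 0.003
finger_force: 0.0
```

apply_moves([
  [[0, 0, 0.6, 0, 0, 0, 0], [0, 0, 0, 0, 0, 0, 0]],
])

```text
clock: 19.35
position: [0.4823, 0.0735, 0.1186]
tcp_rot: [0.091, 0.996, -0.0, 0.0]
wrist_force: [-1.8, -0.1, 3.9]
opening: 0.001
finger_force: 1.7
```

apply_moves([
  [[0, 0, 0.6, 0, 0, 0, 0], [0, 0, 0, 0, 0, 0, 0]],
])

```text
clock: 19.6
position: [0.4824, 0.0735, 0.1185]
tcp_rot: [0.091, 0.996, -0.0, 0.0]
wrist_force: [-2.8, 0.4, 7.5]
opening: -0.001
finger_force: 3.5
```

The stop is firm: the force dropped as it clicked, then it met a hard seat with the cap top at 0.1185 (rim 0.0965). Now go up, over and behind the hood.

apply_moves([
  [[0, 0, -30, 0, 0, 0, 0], [0, 0, -40, 0, 0, 0, 0], [0, 0, -40, 0, 0, 0, 0], [0, 0, -40, 0, 0, 0, 0], [0, 0, 0, 0, 0, 0, 0], [-38, 0, 0, 0, 0, 0, 0], [-38, 0, 0, 0, 0, 0, 0], [-38, 0, 0, 0, 0, 0, 0], [-36, 0, 0, 0, 0, 0, 0], [0, 0, 0, 0, 0, 0, 0]],
])

```text
clock: 20.85
position: [0.6307, 0.0457, 0.2636]
tcp_rot: [0.092, 0.996, -0.0, -0.003]
wrist_force: [-0.3, 0.2, -0.7]
opening: -0.001
finger_force: 0.0
```

Run:
```python
from h import *
print(bot.observe()["position"])
h=np.array([.5415,.0635]);ex=np.array([.983,-.182])
plan([(*(h+ex*.090),.175,79.5)]+[(*(h+ex*(u+11)/1000),.099+z/1000,79.5) for u,z in((35,80),(15,85),(-10,86),(-30,80),(-52,70),(-64,60))],30)
im,d=bot.read_camera("side");P=cloud("side",d);I=im.astype(int);m=(I[...,0]>I[...,2]+45)&(I[...,0]>I[...,1]+20)&(abs(P[...,0]-.482)<.025)&(abs(P[...,1]-.073)<.025)
print(m.sum(),np.percentile(P[m],[5,50,95],axis=0).round(4).tolist())
m=(abs(P[...,0]-.58)<.07)&(abs(P[...,1]-.06)<.06)&(P[...,2]>.15)&(P[...,2]<.215);U=(P[m][:,:2]-h)@ex*1000;print(np.percentile(U,[2,98]),np.percentile(P[m][:,2],98))
```

```text
[0.63070577 0.04565162 0.26364932]
turn 1 x [-0.0014 -0.0051 -0.0005]
move 3 x [ 0.33  0.44 29.55]
move 2 x [21.99 -0.   -2.  ]
move 1 x [19.99 -0.   -5.  ]
move 1 x [24.99 -0.   -1.  ]
move 1 x [19.99 -0.    6.  ]
move 1 x [21.99 -0.   10.  ]
move 1 x [12. -0. 10.]
98 [[0.4697, 0.0603, 0.0997], [0.4809, 0.0644, 0.1149], [0.4909, 0.0803, 0.1183]]
[ 8.66140207 52.99065026] 0.19632056195240188
```

apply_moves([
  [[0, 0, 29, 0, -0.005, 0, 0], [0, 0, 29, 0, 0, 0, 0], [0, 0, 29, 0, 0, 0, 0], [0, 0, 0, 0, 0, 0, 0], [8, 0, -1, 0, 0, 0, 0], [8, 0, -1, 0, 0, 0, 0], [8, 0, -1, 0, 0, 0, 0]],
])

```text
clock: 21.78
position: [0.6061, 0.0507, 0.185]
tcp_rot: [0.091, 0.996, -0.0, 0.004]
wrist_force: [1.0, 1.1, 0.5]
opening: 0.004
finger_force: 0.0
```

apply_moves([
  [[7, 0, 0, 0, 0, 0, 0], [7, 0, -1, 0, 0, 0, 0], [7, 0, -1, 0, 0, 0, 0], [7, 0, -1, 0, 0, 0, 0]],
])

```text
clock: 22.28
position: [0.5814, 0.0553, 0.1912]
tcp_rot: [0.092, 0.996, -0.0, 0.008]
wrist_force: [6.4, -1.3, 16.6]
opening: -0.0
finger_force: 8.5
```

apply_moves([
  [[7, 0, -1, 0, 0, 0, 0], [7, 0, 0, 0, 0, 0, 0], [7, 0, 0, 0, 0, 0, 0], [7, 0, 1, 0, 0, 0, 0]],
])

```text
clock: 22.78
position: [0.5566, 0.06, 0.1971]
tcp_rot: [0.092, 0.996, 0.0, 0.014]
wrist_force: [5.0, -4.9, 39.5]
opening: -0.002
finger_force: 19.7
```

apply_moves([
  [[0, 0, -30, 0, 0, 0, 0], [0, 0, -30, 0, 0, 0, 0], [0, 0, 0, 0, 0, 0, 0]],
])

```text
clock: 23.15
position: [0.5518, 0.0609, 0.2491]
tcp_rot: [0.091, 0.996, -0.0, 0.005]
wrist_force: [0.5, 0.4, -0.9]
opening: 0.003
finger_force: 0.0
```

Run:
```python
from h import *
s=bot.observe();print(s)
im,d=bot.read_camera("side")
cv2.imwrite("pics/c7.png",cv2.resize(im[130:250,180:320],(700,600),interpolation=cv2.INTER_CUBIC))
P=cloud("side",d)
h=np.array([.5415,.0635]);ex=np.array([.983,-.182]);ey=np.array([.182,.983])
w=P[...,:2]-h;U=w@ex*1000;V=w@ey*1000;Z=P[...,2]*1000+1
for lo in range(95,235,8):
    m=(abs(U)<120)&(abs(V)<48)&(Z>lo)&(Z<lo+8)&(P[...,2]>.096)
    if m.sum()>3: print(lo,m.sum(),"U",np.percentile(U[m],[3,50,97]).round(1),"V",np.percentile(V[m],[3,97]).round(1))
```

```text
{'clock': 23.15, 'q': array([ 4.40965006e-02,  1.25939538e-01,  1.28723569e+00, -1.45112510e-03,
        1.71830164e+00, -1.34410993e+00]), 'qd': array([-0.00020415,  0.03118457,  0.06409226, -0.00021673, -0.02341133,
        0.00143114]), 'tau': array([-1.82321446e-02, -4.19094193e+01, -3.70579255e+01, -7.45383441e-03,
        2.66592577e-01, -3.43947522e-05]), 'position': array([0.55178074, 0.06088056, 0.24912806]), 'tcp_rot': array([ 9.12767988e-02,  9.95812457e-01, -2.78696211e-05,  5.10838345e-03]), 'wrist_force': array([ 0.4633655 ,  0.38060039, -0.91022229]), 'wrist_torque': array([-0.00060449, -0.01701337, -0.01380282]), 'finger_force': 0.0, 'opening': 0.003152645125297719}
95 140 U [-72.8  -1.6  16.5] V [-41.7  37.3]
103 134 U [-72.1   4.7  25.3] V [-43.4  38.3]
111 148 U [-72.2 -50.1  25.6] V [-42.7  37.9]
119 91 U [-63.1   3.7  27.8] V [-43.4  38.3]
127 75 U [-12.5   3.8  25.4] V [-42.5  38.4]
135 72 U [-15.7   1.1  23. ] V [-43.2  38.1]
143 63 U [-16.9  -3.3  22.3] V [-42.7  37.7]
151 68 U [-18.9  -4.   20.8] V [-42.9  38.4]
159 57 U [-20.7  -5.1  19.1] V [-43.4  36.6]
167 58 U [-23.   -9.9  15.5] V [-43.1  36.6]
175 47 U [-25.1  -8.9  16. ] V [-43.3  36.7]
183 134 U [-27.6 -20.5  12.1] V [-42.9  34.9]
191 306 U [-24.   -2.3  12.6] V [-41.5  34.7]
```

View pics/c7.png

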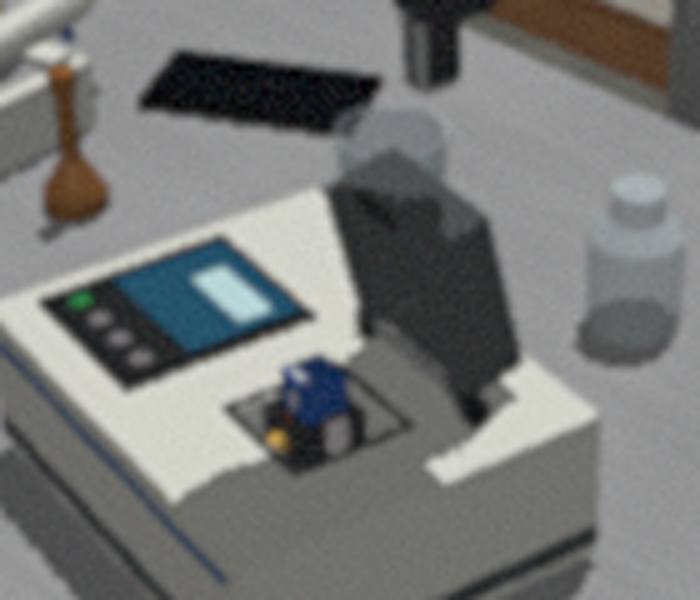

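The hood (crop 430,270) is partly turned and the filter still home, but my fingertip rode up over its free edge. I go back behind and push lower on the back face, in small steps.

apply_moves([
  [[-35, 0, 0, 0, -0.01, 0, 0], [-35, 0, 0, 0, 0, 0, 0], [0, 0, 0, 0, 0, 0, 0], [0, 0, 30, 0, 0, 0, 0], [0, 0, 30, 0, 0, 0, 0], [0, 0, 28, 0, 0, 0, 0], [0, 0, 0, 0, 0, 0, 0]],
])

```text
clock: 24.08
position: [0.6189, 0.048, 0.1556]
tcp_rot: [0.091, 0.996, -0.001, 0.004]
wrist_force: [-0.6, -0.5, 0.5]
opening: -0.001
finger_force: 0.0
```

apply_moves([
  [[10, 0, 0, 0, 0, 0, 0], [10, 0, 0, 0, 0, 0, 0], [10, 0, 0, 0, 0, 0, 0], [8, 0, 0, 0, 0, 0, 0], [0, 0, 0, 0, 0, 0, 0]],
])

```text
clock: 24.7
position: [0.5834, 0.0549, 0.1588]
tcp_rot: [0.091, 0.996, -0.001, 0.008]
wrist_force: [-0.6, -0.2, 0.3]
opening: -0.001
finger_force: 0.0
```

apply_moves([
  [[5, 0, 0, 0, 0, 0, 0], [5, 0, 0, 0, 0, 0, 0], [5, 0, 0, 0, 0, 0, 0]],
])

```text
clock: 25.08
position: [0.5692, 0.0574, 0.1587]
tcp_rot: [0.091, 0.996, -0.001, 0.008]
wrist_force: [1.7, 0.5, 2.1]
opening: -0.005
finger_force: 1.0
```

apply_moves([
  [[5, 0, -1, 0, 0, 0, 0], [5, 0, -1, 0, 0, 0, 0], [5, 0, -1, 0, 0, 0, 0]],
])

```text
clock: 25.45
position: [0.5538, 0.0603, 0.1609]
tcp_rot: [0.091, 0.996, -0.001, 0.007]
wrist_force: [0.7, 0.4, -0.1]
opening: 0.002
finger_force: 0.3
```

apply_moves([
  [[5, 0, 0, 0, 0, 0, 0], [5, 0, 0, 0, 0, 0, 0]],
])

```text
clock: 25.7
position: [0.544, 0.0621, 0.1606]
tcp_rot: [0.091, 0.996, -0.001, 0.007]
wrist_force: [0.3, 0.7, -0.4]
opening: 0.002
finger_force: 0.2
```

apply_moves([
  [[5, 0, 0, 0, 0, 0, 0], [5, 0, 1, 0, 0, 0, 0]],
])

```text
clock: 25.95
position: [0.5343, 0.0639, 0.1596]
tcp_rot: [0.091, 0.996, -0.001, 0.007]
wrist_force: [0.2, -0.9, -0.1]
opening: 0.0
finger_force: 0.2
```

apply_moves([
  [[5, 0, 1, 0, 0, 0, 0], [5, 0, 1.5, 0, 0, 0, 0], [4, 0, 2, 0, 0, 0, 0]],
])

```text
clock: 26.32
position: [0.5206, 0.0664, 0.1549]
tcp_rot: [0.091, 0.996, -0.001, 0.007]
wrist_force: [-0.1, 0.0, 0.1]
opening: 0.0
finger_force: 0.2
```

apply_moves([
  [[4, 0, 2.5, 0, 0, 0, 0], [4, 0, 2.5, 0, 0, 0, 0], [3, 0, 2.5, 0, 0, 0, 0]],
])

```text
clock: 26.7
position: [0.51, 0.0684, 0.1471]
tcp_rot: [0.091, 0.996, -0.001, 0.007]
wrist_force: [0.2, 0.7, 0.5]
opening: 0.001
finger_force: 0.0
```

```bash
cat > hood.py <<'E'
from h import *
im,d=bot.read_camera("side");P=cloud("side",d)
h=np.array([.5415,.0635]);ex=np.array([.983,-.182]);ey=np.array([.182,.983])
w=P[...,:2]-h;U=w@ex*1000;V=w@ey*1000;Z=P[...,2]*1000+1-99
for lo in range(-100,40,10):
    m=(U>lo)&(U<lo+10)&(abs(V+28)<10)&(Z<110)&(Z>5)
    if m.sum()>2: print(lo,m.sum(),np.percentile(Z[m],[50,95]).round(1))
print(bot.observe()["position"],bot.observe()["wrist_force"])
cv2.imwrite("pics/c8.png",cv2.resize(im[130:250,180:320],(700,600),interpolation=cv2.INTER_CUBIC))
E
python3 hood.py
```

```text
-100 13 [23.3 28.5]
-90 77 [42.8 57.2]
-80 17 [57.5 59.8]
-70 20 [55.2 56.7]
-60 16 [51.5 53.5]
-50 35 [ 96.7 108.4]
-40 23 [46.4 97.9]
-30 22 [44.2 99.7]
-20 18 [40.1 41.9]
-10 14 [37.4 39.7]
0 15 [34.5 35.2]
[0.50961557 0.06839981 0.14666316] [-0.80698676  0.66651281  0.39005431]
```

apply_moves([
  [[0, 0, -15, 0, 0, 0, 0], [0, 0, -30, 0, 0, 0, 0], [-20, 0, -40, 0, 0, 0, 0], [0, 0, -30, 0, 0, 0, 0], [0, 0, 0, 0, 0, 0, 0], [0, 0, 0, 0, 0, 0, 0], [0, 0, 0, 0, 0, 0, 0], [0, 0, 0, 0, 0, 0, 0], [0, 0, 0, 0, 0, 0, 0], [0, 0, 0, 0, 0, 0, 0], [0, 0, 0, 0, 0, 0, 0], [0, 0, 0, 0, 0, 0, 0], [0, 0, 0, 0, 0, 0, 0], [0, 0, 0, 0, 0, 0, 0], [0, 0, 0, 0, 0, 0, 0], [0, 0, 0, 0, 0, 0, 0]],
])

```text
clock: 28.75
position: [0.5282, 0.0651, 0.2626]
tcp_rot: [0.091, 0.996, -0.001, 0.008]
wrist_force: [0.3, -0.9, 0.6]
opening: -0.001
finger_force: 0.0
```

```bash
python3 hood.py
```

```text
-100 53 [20.9 34. ]
-90 20 [34.3 35.1]
-80 25 [34.8 36. ]
-70 23 [35.  36.2]
-60 19 [34.5 36.2]
-50 21 [34.6 36.7]
-40 24 [34.7 35.7]
-30 23 [34.7 36.6]
-20 17 [34.6 35.5]
-10 21 [34.3 35.9]
[0.52822853 0.065031   0.2625978 ] [-0.67177359 -0.89195653 -0.24284027]
```

View pics/c8.png

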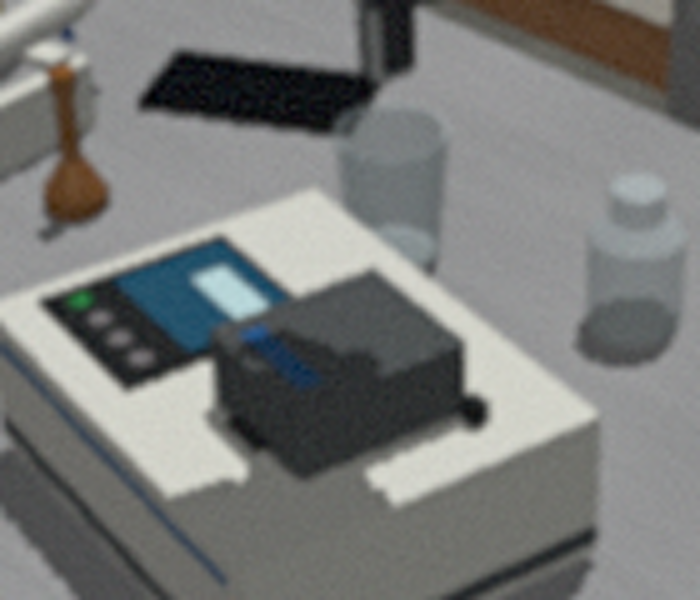

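The hood is shut: its top lies level at 35 mm above the hinge (crop 340,370), and the arm is clear.

```bash
python3 -c "
from bench import bot
print(bot.sign_off())"
```

```text
the job is handed in; nothing more can be done
None
```

The blue-capped filter is clicked home in the cell holder and the hood is shut, and I handed the job in. However, on my first try at the hood the fingertip slid over its edge and the wrist force reached about 39.5 N, above the 25 N limit on the photometer and hood, so that check may have failed; the hand-in gave no verdict.

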